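# Close the ramp gate with the hooked pole

## Robot

A 6-joint arm with a two-finger parallel gripper is mounted at the origin on the work surface. World frame = base frame: x ahead of the robot, y to its left, z up, the work surface at z = 0. Lengths are in mm, angles in rad, forces in N, time in s.
With the tool pointing down it reaches from about 350 to 850 mm from the base axis. Payload 8.1 kg.
Tool frame: the origin (TCP) lies at the very end of the fingers, on their centre line; the grasp point (between the pads) lies 19 mm behind it (ctrl.grip_point_offset is the distance from the TCP to the grasp point, in mm); x points along the fingers, z is the direction in which the jaws open and shut, and the axes are right-handed (so a half turn about x gives the same grasp; the last joint's range is limited). The gripper opens to 85 mm and grips with 20 to 120 N. Pads are 22 mm wide; open, the fingers measure 114 mm over their backs; the gripper's body (76 mm by 85 mm) begins 54 mm behind the grasp point. The pads swing forward as they close: fully open they stand 13 mm farther back than shut.
Start: joints at [1.029, 0.13, 1.488, -0, 1.523, -0.085], TCP at [264.627, 538.496, 196.692] pointing down, gripper open.
Joint ranges: [-2.96, 2.96], [-0.89, 2.26], [0.02, 2.5], [-1.34, 4.48], [0, 2.73], [-2.66, 2.66]. Speed limits (rad/s): [2.39, 2.39, 2.79, 3.14, 3.14, 3.14].

## Interface

Orientations are given as a unit quaternion [w, x, y, z].
In Python, from station import ctrl, cams gives the robot as it stands.
- The arm moves only by the tool carry_out, never from a script. Its argument "steps" is a list of rows, each a list of 5 numbers: the finger opening in mm, from 0 to 85.4, then the shift along the tool's x, y, z in mm, then the turn about the tool's x in degrees. In form: [[jaw, dx, dy, dz, spin], ...]. A call has 1 to 10 rows; each row shifts and turns the pose as measured when the row begins, along the tool's axes as they then stand; what a row does not reach is not made up. A row lasts 1/12 s, in which the tool goes at most 41.7 mm and 7.16 degrees, less where a joint would pass 70% of its speed; a pose out of reach is approached as far as the arm can. A call with a gripper value outside its range is refused whole. The fingers move at their own pace and stop on an object; "grip_force" is the grip in N (left out, the last holds). Time passes only in rows, so rows that do not move let the fingers close. It gives the time, the measured TCP pose, the force and the opening at its end, in the units of the state.
- ctrl.state(): the state, without advancing time (a new reading comes with each control period).
- cams.camera(name): name is "scene" or "top" or "wrist"; returns the picture (480x640x3 uint8, red, green, blue); there is no depth.
- cams.get_calibration(name): a dict with "fx", "fy", "cx", "cy" (pixels), "eye" and "orientation" of the camera in the world. Camera axes: x right, y up, looking along -z (the intrinsics and any distortion apply to the point x, -y, -z); pixel columns grow to the right and rows downward; lengths in mm; the calibration is good to about 2 mm. A picture is of the moment at which its call begins: read the wrist's pose just before it. get_calibration takes no time and is no camera call; for the wrist camera it gives the pose at the moment of the call.
- ctrl.hand_in(): hands the job in, once; it reports no verdict.
Trained networks look in the newest picture that a camera, given by its name, has taken for a name from the list of things; names that differ only in an ending like _2 or _b are one class to them, and where a whole thing is asked for, a point or a joint stands for the part that bears it (a point fixed in the world has none). Each returns a list of dicts, best first, with "p" (0 to 1); they miss things now and then, are a little off and sometimes report something else, mostly with a low value. They report only what shows in the picture. A call takes as long as a camera call. They do not tell look-alikes from the thing itself.
- cams.recognise(target, camera): "at" ([x, y, z] in mm, in the coordinates of the camera as it stood for that picture, good to about 4 mm: the middle of the surface that is visible of it).
- cams.trace(target, camera): "pixels" (480x640 bool, what is visible of it).
- cams.spot_point(target, camera): "at" ([x, y, z] in mm, in the coordinates of the camera as it stood for that picture, good to about 4 mm: a listed point, or the origin of a listed thing).
The state is a dict: "clock": time; "qpos": joint angles; "qd": joint speeds; "effort": joint torques, N m; "ee_pos": TCP position; "tcp_rot": TCP orientation; "force": force on the tool from outside, world axes, zero at the start; "torque": the same for the moment, N m; "gripper_width": finger opening in mm.
Only numpy, scipy, OpenCV 4.12 (cv2) and the standard library are available. Lean on these libraries where they do the work, as an engineer would, in place of code of your own. Each camera call takes 0.05 s, during which the arm holds its last target. There are 200 camera calls.

## Task

Close the ramp road for the night: first swing the yellow turntable bridge counter-clockwise (seen from above) by its red post right round to its stop, then take the hooked pole from its blue rest, put its hook through the orange ring and pull the gate's sash fully down with it. Unhook the pole, lay it back level in both forks of its rest and let go. Touch the gate only with the pole, and leave the engine, the two tank wagons and the signal cabin where they stand.

Things in the scene. Friction and masses are not known exactly. Their poses are not given: they have to be found in the camera images.
- gate: Fixed green upright frame at the head of the track ramp, 190 mm wide (its y), 364 mm high: two posts 18 x 14 mm at y = +-88 mm, a lintel on top. Origin on the board midway between the posts. +x points away from the robot, along the ramp behind it (75 mm wide, out to x = 165 mm); the ring is on the -x side. A barred aluminium sash, 162 x 180 x 10 mm, slides up and down between the posts.
- ring (a point): Centre of the sash's orange ring; axes as the gate's. The ring stands in the y-z plane, its opening facing x; inside diameter 48 mm, wire 7 mm. It hangs from a level 7 mm arm, 28 mm above its centre, that runs to the sash 55 mm behind (+x); the space between ring and sash is free below the arm. Centre 295 mm above the board with the sash fully up, 175 mm fully down.
- sash (a joint): How far the sash is down, m: 0 fully up, 0.12 fully down on its stop. It starts at 0 to 0.03. It slides with a light friction, stays where it is left, and needs about 1 to 2 N on the ring to go down (about 4 N to go up).
- turntable: Fixed round grey turntable base, 204 mm diameter, 10 mm high, origin at its centre on the board, with a red stop block near its rim (top at 32 mm). A yellow bridge 190 x 44 mm, top at 25 mm, turns on it about the vertical axis through the origin. Its x axis is the direction of the post when the joint reads 0.
- bridge (a joint): Angle of the yellow bridge, rad, growing counter-clockwise seen from above. Range 0 to 1.2; 1.2 is against the stop. It starts at 0 to 0.45. About 1 N at the post turns it; it stays where it is left.
- post (a point): Grasp point of the upright red post on one end of the bridge: 100 mm above the board, on the post's axis, 80 mm from the turntable's axis. The post is round, 14 mm diameter, from 25 to 120 mm above the board, and goes round with the bridge.
- rest: Fixed blue pole rest on a 150 x 70 x 8 mm aluminium plate; origin on the board under its middle, x along the pole. Two forks at x = +-47.5 mm, each 12 mm thick (x) and 46 mm wide (y), with a slot 30 mm wide, open upward; slot floor 64 mm above the board, side walls up to 82 mm. Free space between the forks.
- pole_mid (a point): Centre of the pole's wooden handle, 120 (its x) x 18 x 22 mm (z). An 8 mm steel rod runs on from the +x end to x = 125 mm and ends in a hook turned up to +z (top 18 mm above the axis). 191 mm overall, about 90 g, balance point about 10 to 25 mm ahead of this point. It starts in the rest, this point 75 mm above the board over the rest's origin, x along the rest's x, hook up.
- hook (a point): End of the pole's rod on its axis, at the foot of the upturned hook, 125 mm ahead (+x) of the handle's centre. Axes as the pole's; the hook points to +z.
- viaduct: Fixed steel viaduct, 170 (its x) x 56 x 71 mm high, origin on the board under its middle. Its deck top is at 65 mm; one tank wagon stands on it.
- engine_mid (a point): Centre of the loose black steam engine, 152 (its x) x 48 x 66 mm high, 30 mm above its underside.
- cabin_mid (a point): Centre of the loose white ceramic signal cabin, 92 x 84 mm, about 112 mm high, 55 mm above its underside.
- wagon_a_mid (a point): Centre of a loose silver tank wagon on the board, 120 (its x) x 38 x 54 mm high, 28 mm above its underside.
- wagon_b_mid (a point): Centre of the like tank wagon that stands on the viaduct (its top about 119 mm above the board), 28 mm above its underside.
Things that resemble listed ones, but are neither listed nor needed, are in the scene too. There is more than one size of the turntable; the one meant has the size given above.

How it is judged:
By the outcome, as a careful person would: the job done as asked, in the order asked, and still so for the second after the job is handed in, with the robot touching nothing.
It also fails if it takes over 72 s, if anything falls off the work surface, if the arm or the gripper's body presses on something with over 40 N, if the wrist force passes 120 N, or if a joint passes its speed limit or range.

## Working session

There is one attempt and no reset: what is moved stays moved. The work goes in short steps, Python scripts to look and compute and a tool call to move; the robot and the scene stay as the last step left them, time stands still between calls to the robot, and variables do not carry over. Pictures are saved under pics/ and viewed, about 8 in all and at most 12, crops included, and the job is handed in when it is done.

Besides the shell and the picture viewer there is one more tool, called after "Request:" as name(argument=value, ...), one argument or row to a line, values as JSON. carry_out: Moves the arm, as the interface text tells. Its arguments: {"type":"object","properties":{"steps":{"type":"array"},"grip_force":{"type":"number"}},"required":["steps"]}

```bash
ls; mkdir -p pics; cat > h.py <<'E'
import numpy as np, cv2
from scipy.spatial.transform import Rotation as R
from station import ctrl, cams
def rot(q): return R.from_quat([q[1],q[2],q[3],q[0]])
def cal(n):
    c=cams.get_calibration(n); return c
def toworld(c,p): 
    return rot(c["orientation"]).apply(p)+np.array(c["eye"])
def proj(c,P):
    p=rot(c["orientation"]).inv().apply(np.array(P)-np.array(c["eye"]))
    return np.array([c["cx"]+c["fx"]*p[0]/-p[2], c["cy"]+c["fy"]*(-p[1])/-p[2]])
def ray_z(c,u,v,z):
    d=rot(c["orientation"]).apply([(u-c["cx"])/c["fx"],-(v-c["cy"])/c["fy"],-1]); e=np.array(c["eye"])
    return e+d*(z-e[2])/d[2]
def shot(n,f=None):
    c=cal(n); im=cams.camera(n)
    if f: cv2.imwrite("pics/"+f,im[:,:,::-1])
    return c,im
E
cat > a.py <<'E'
from h import *
for n in ["scene","top"]:
    c,im=shot(n,n+"0.png"); print(n,c)
    for t in ["gate","ring","turntable","post","rest","pole_mid","hook","viaduct","engine_mid","cabin_mid","wagon_a_mid"]:
        r=cams.spot_point(t,n)
        for d in r[:4]:
            w=toworld(c,d["at"]); print(t,round(d["p"],2),w.round(0),proj(c,w).round(0))
s=ctrl.state(); print(s)
E
python3 a.py; python3 -c "
import cv2,numpy as np
cv2.imwrite('pics/both.png',np.vstack([cv2.imread('pics/scene0.png')]))"
```

```text
pics
scene {'fx': 560.0964020201342, 'fy': 560.0964020201342, 'cx': 319.2096185384344, 'cy': 229.06086459389132, 'eye': array([ 994.36184658,  386.50398128, 1257.05909845]), 'orientation': array([0.42300942, 0.13077432, 0.24992046, 0.86110445])}
gate 0.62 [699. -74.   3.] [234. 332.]
ring 0.71 [649. -63. 271.] [239. 265.]
turntable 0.95 [509. 285.   0.] [404. 360.]
turntable 0.85 [749. 188.   3.] [307. 418.]
turntable 0.72 [173. 317.   1.] [486. 268.]
post 0.95 [220. 229. 126.] [457. 236.]
post 0.6 [762. 132.  67.] [283. 399.]
post 0.56 [542. 215. 104.] [376. 337.]
rest 0.63 [ 497. -279.    2.] [227. 231.]
pole_mid 0.82 [ 495. -283.   73.] [223. 215.]
viaduct 0.85 [558.  -9.  -2.] [292. 305.]
viaduct 0.62 [716. 342.  59.] [377. 445.]
engine_mid 0.92 [427.  10.  31.] [331. 266.]
cabin_mid 0.93 [718. 344.  58.] [377. 446.]
wagon_a_mid 0.89 [ 711. -313.   23.] [157. 277.]
top {'fx': 506.1165200779445, 'fy': 506.1165200779445, 'cx': 316.2454140569748, 'cy': 231.67384652568762, 'eye': array([ 249.92141577,   15.35380901, 1363.23488919]), 'orientation': array([-0.69741994, -0.05984915,  0.
[... 735 characters left out ...]
.]
wagon_a_mid 0.8 [ 709. -315.   24.] [431. 149.]
{'clock': 1.2, 'qpos': array([ 1.02862346e+00,  1.30401412e-01,  1.48819307e+00, -2.75653700e-06,
        1.52301759e+00, -8.54145891e-02]), 'qd': array([ 0.00208557, -0.00096913,  0.00118449, -0.00067345, -0.00062994,
        0.00094247]), 'effort': array([ 2.21969625e-03, -5.69331050e+01, -5.00863910e+01, -2.77466370e-04,
        1.41046628e-03, -6.95306903e-05]), 'ee_pos': array([264.61354126, 538.4978873 , 196.69518556]), 'tcp_rot': array([ 0.60021114, -0.37382182,  0.60022249,  0.37381385]), 'force': array([ 0.69698236, -0.40858225,  0.29785443]), 'torque': array([0.0015683 , 0.01688041, 0.0636052 ]), 'gripper_width': 85.16236566481227}
```

View pics/scene0.png

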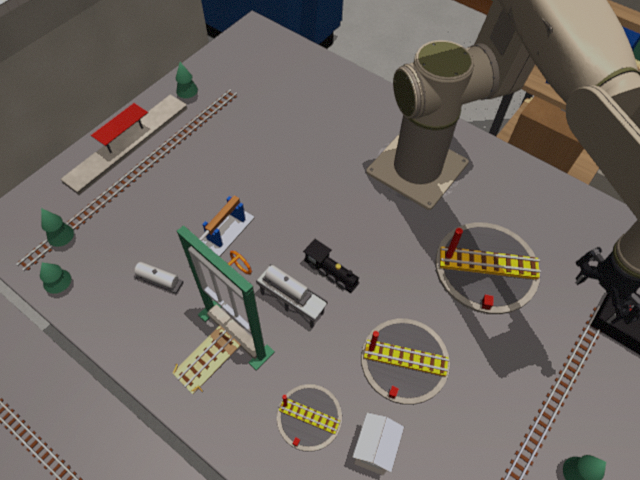

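View pics/top0.png

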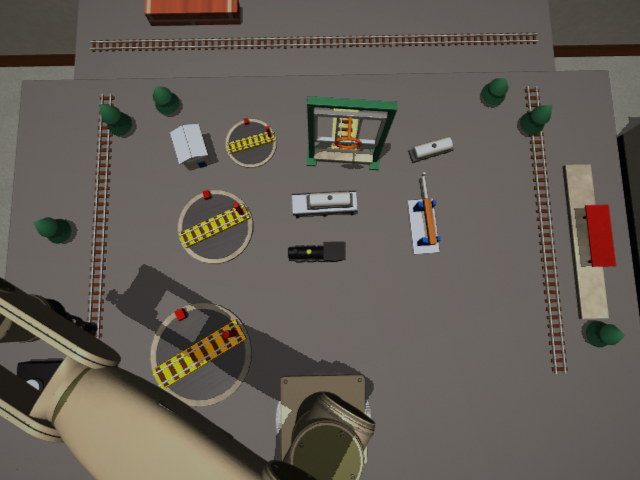

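The three turntables, by their pixels in the top picture, are the small one at (250,144), about 135 mm; the middle one at (215,227), about 202 mm; and the large one at (203,353), about 268 mm. The middle one is the match at 204 mm, and its post is at (236,205). There is only one gate, one pole and one rest. Next I compute the move to above the post and make a close crop to check the choice.

```bash
cat >> h.py <<'E'
def plan(P,zdeg=None):
    """shift (tool axes AFTER spin) to bring TCP to P with tool z along world yaw zdeg (mod 180)"""
    s=ctrl.state(); r=rot(s["tcp_rot"]); M=r.as_matrix()
    yaw=np.degrees(np.arctan2(M[1,2],M[0,2])); sp=0
    if zdeg is not None:
        # tool x is down: +spin about tool x turns z clockwise seen from above
        sp=-((zdeg-yaw+90)%180-90)
    r2=r*R.from_euler("x",sp,degrees=True)
    d=r2.inv().apply(np.array(P)-s["ee_pos"])
    print("clock %.1f tcp %s zyaw %.1f spin %.1f q6 %.2f shift %s F %s w %.1f"%(s["clock"],s["ee_pos"].round(1),yaw,sp,s["qpos"][5],d.round(1),s["force"].round(1),s["gripper_width"]))
E
python3 - <<'E'
from h import *
im=cv2.imread("pics/top0.png")
a=im[170:290,160:280]; b=im[85:265,290:470]
o=np.hstack([cv2.resize(a,(400,400),interpolation=2),cv2.resize(b,(400,400),interpolation=2)])
cv2.imwrite("pics/crop1.png",o)
print(rot(ctrl.state()["tcp_rot"]).as_matrix().round(2)); print(cal("wrist"))
c=cal("top")
for u,v in [(309,162),(375,166)]: print(ray_z(c,u,v,5))
plan([520,230,280])
E
```

```text
[[-0.   -0.9   0.44]
 [-0.    0.44  0.9 ]
 [-1.   -0.   -0.  ]]
{'fx': 375.5646087379357, 'fy': 375.5646087379357, 'cx': 322.81139864196996, 'cy': 238.40949494427093, 'eye': array([200.64677501, 571.14552664, 373.79594769]), 'orientation': array([ 0.84029131, -0.12080729, -0.07505809,  0.52314664])}
[685.6246827   23.86912322   5.        ]
[ 670.46188836 -159.93777735    5.        ]
clock 1.2 tcp [264.6 538.5 196.7] zyaw 63.8 spin 0.0 q6 -0.09 shift [ -83.3 -365.3 -164.2] F [ 0.7 -0.4  0.3] w 85.2
```

View pics/crop1.png

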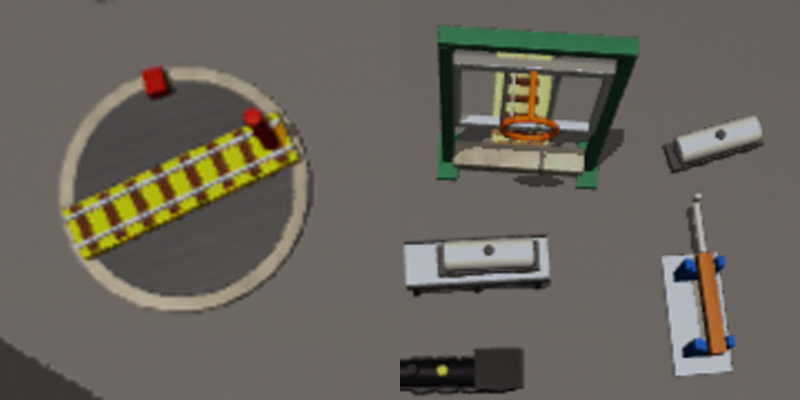

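The crop shows the middle turntable. Its yellow bridge runs from (75,235) to (285,130), with the red post at (262,125) and the stop at (155,80), which lies counter-clockwise of the post. I move the wrist camera over the post first.

Request:
carry_out(
  steps=[
    [60,-7,-37,-14,0],
    [60,-7,-37,-14,0],
    [60,-7,-37,-14,0],
    [60,-7,-37,-14,0],
    [60,-7,-37,-14,0],
    [60,-7,-37,-14,0],
    [60,-7,-37,-14,0],
    [60,-7,-37,-14,0],
    [60,-7,-37,-14,0],
    [60,-7,-37,-14,0],
  ],
  grip_force=40,
)

```text
clock: 2.03
ee_pos: [538.5, 245.3, 266.8]
tcp_rot: [0.597, -0.378, 0.598, 0.379]
force: [0.5, 0.5, -0.1]
gripper_width: 59.9
```

Request:
carry_out(
  steps=[
    [60,-7,-37,-14,0],
    [60,-7,-37,-14,0],
    [60,0,0,0,0],
    [60,0,0,0,0],
  ],
)

```text
clock: 2.37
ee_pos: [600.3, 178.0, 282.4]
tcp_rot: [0.599, -0.376, 0.599, 0.375]
force: [-0.3, -0.2, -1.1]
gripper_width: 59.7
```

```bash
python3 - <<'E'
from h import *
c,im=shot("wrist","w1.png")
for t in ["turntable","post","ring","gate","engine_mid"]:
    for d in cams.spot_point(t,"wrist")[:3]:
        w=toworld(c,d["at"]); print(t,round(d["p"],2),w.round(0),proj(c,w).round(0))
plan([544,213,81])
print(c["eye"],rot(c["orientation"]).as_matrix().round(2))
E
```

```text
turntable 0.96 [746. 188.   4.] [377. 285.]
turntable 0.56 [508. 283.   1.] [370.  75.]
post 0.65 [536. 210. 102.] [323. 128.]
post 0.65 [762. 134.  71.] [349. 339.]
gate 0.87 [697. -71.  -1.] [190. 330.]
engine_mid 0.61 [428.  10.  31.] [114. 118.]
clock 2.7 tcp [598.3 180.9 282.3] zyaw 64.5 spin 0.0 q6 -0.91 shift [201.2  63.1   5.6] F [-0.   0.1  0. ] w 59.8
[535.93402297 210.40083317 459.39425556] [[ 0.44 -0.86 -0.25]
 [ 0.9   0.42  0.12]
 [-0.   -0.28  0.96]]
```

View pics/w1.png

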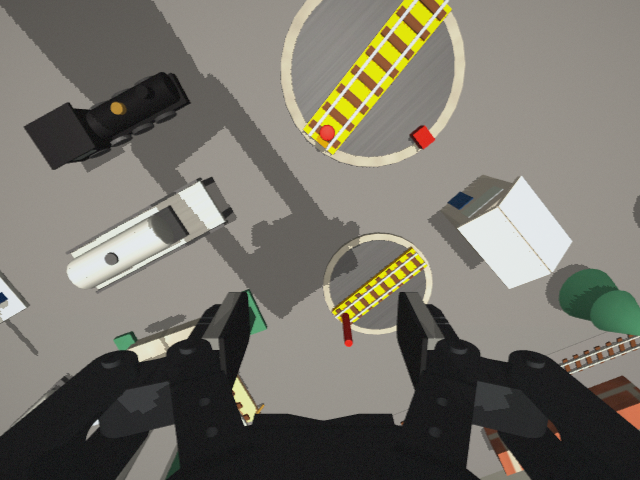

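The picture shows the chosen post at pixel (327,131), almost straight below the camera, with its stop at (423,137). The post works out at about (542, 213), 79 mm from the axis against the expected 80. The jaws' direction suits the swing as it is, so I go straight over the post and down.

Request:
carry_out(
  steps=[
    [60,0,33,2,0],
    [60,0,32,2,0],
    [60,0,2,1,0],
    [60,40,0,0,0],
    [60,40,0,0,0],
    [60,40,0,0,0],
    [60,40,0,0,0],
    [60,38,0,0,0],
    [60,2,0,0,0],
  ],
)

```text
clock: 3.42
ee_pos: [535.6, 225.5, 80.0]
tcp_rot: [0.599, -0.383, 0.591, 0.38]
force: [-1.0, -0.0, -1.5]
gripper_width: 60.2
```

```bash
python3 - <<'E'
from h import *
plan([542,213,81])
E
```

```text
clock 3.4 tcp [535.6 225.5  80. ] zyaw 65.4 spin 0.0 q6 -0.83 shift [ -1.  -11.   -8.7] F [-1.  -0.  -1.5] w 60.2
```

Request:
carry_out(
  steps=[
    [60,-1,-11,-9,0],
    [60,0,0,0,0],
    [0,0,0,0,0],
    [0,0,0,0,0],
    [0,0,0,0,0],
    [0,0,0,0,0],
    [0,0,0,0,0],
    [0,0,0,0,0],
  ],
  grip_force=30,
)

```text
clock: 4.08
ee_pos: [547.2, 214.9, 92.6]
tcp_rot: [0.603, -0.385, 0.586, 0.38]
force: [0.3, -0.7, -0.3]
gripper_width: 0.1
```

```bash
python3 - <<'E'
from h import *
plan([542,213,81])
s=ctrl.state(); p=s["ee_pos"][:2]; C=np.array([508,284.]); d=p-C; print(np.hypot(*d),np.degrees(np.arctan2(d[1],d[0])))
r=rot(s["tcp_rot"])
a0=np.arctan2(d[1],d[0]); prev=p
for k in range(1,13):
    a=a0+np.radians(5*k); q=C+np.hypot(*d)*np.array([np.cos(a),np.sin(a)])
    print(5*k,q.round(0),r.inv().apply([*(q-prev),0]).round(1)); prev=q
E
```

```text
clock 4.1 tcp [547.2 214.9  92.6] zyaw 65.6 spin 0.0 q6 -0.86 shift [11.4  4.1 -4.1] F [ 0.3 -0.7 -0.3] w 0.1
79.39285382663414 -60.452804041064766
5 [553. 219.] [ 0.2 -3.8  5.8]
10 [559. 223.] [ 0.2 -3.3  6.1]
15 [564. 227.] [ 0.2 -2.8  6.4]
20 [568. 232.] [ 0.1 -2.2  6.6]
25 [573. 238.] [ 0.1 -1.6  6.7]
30 [576. 244.] [ 0.1 -1.   6.8]
35 [580. 250.] [ 0.1 -0.4  6.9]
40 [582. 256.] [0.1 0.2 6.9]
45 [585. 263.] [0.1 0.8 6.9]
50 [586. 270.] [0.1 1.4 6.8]
55 [587. 276.] [0.1 2.  6.6]
60 [587. 283.] [0.1 2.5 6.4]
```

```bash
python3 - <<'E'
from h import *
c,im=shot("wrist","w2.png")
for t in ["turntable","post"]:
    for d in cams.spot_point(t,"wrist")[:3]:
        w=toworld(c,d["at"]); print(t,round(d["p"],2),w.round(0),proj(c,w).round(0))
plan([542,213,81])
E
```

```text
turntable 0.68 [507. 281.   1.] [383. 138.]
post 0.61 [535. 211. 102.] [302. 266.]
clock 4.2 tcp [546.6 214.8  91.7] zyaw 65.6 spin 0.0 q6 -0.86 shift [10.6  3.6 -3.7] F [ 0.2 -0.1  0.2] w 0.1
```

View pics/w2.png

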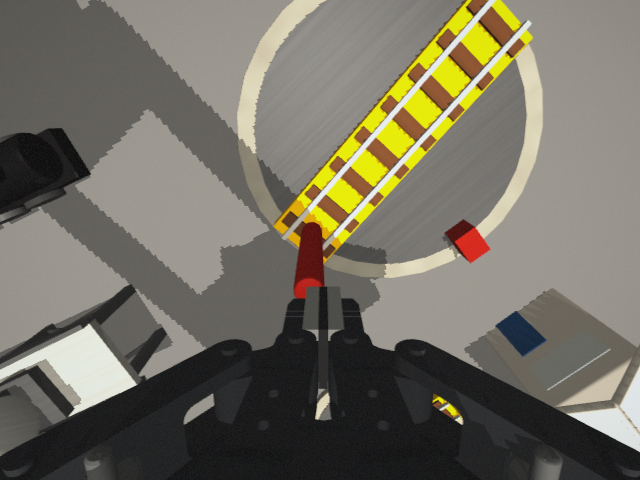

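The post is still free, with its top at (308,287) and its foot at (313,228). The fingers closed just beside it, on the −y tool side. I work out its axis from these pixels.

```bash
python3 - <<'E'
from h import *
c=cal("wrist")
print(ray_z(c,308,288,120),ray_z(c,313,230,25),ray_z(c,466,236,32))
b=ray_z(c,313,230,25)
plan([b[0],b[1],81])
a=ray_z(c,308,288,120);plan([a[0],a[1],81])
E
```

```text
[538.29351881 212.22301152 120.        ] [540.16553149 212.67192552  25.        ] [584.28035053 303.53447884  32.        ]
clock 4.2 tcp [546.6 214.8  91.7] zyaw 65.6 spin 0.0 q6 -0.86 shift [10.6  5.2 -4.7] F [ 0.2 -0.1  0.2] w 0.1
clock 4.2 tcp [546.6 214.8  91.7] zyaw 65.6 spin 0.0 q6 -0.86 shift [10.5  6.7 -5.9] F [ 0.2 -0.1  0.2] w 0.1
```

Request:
carry_out(
  steps=[
    [0,-25,0,0,0],
    [0,-25,0,0,0],
    [60,0,3,-3,0],
    [60,0,3,-2,0],
    [60,0,0,0,0],
    [60,0,0,0,0],
    [60,0,0,0,0],
  ],
)

```text
clock: 4.82
ee_pos: [534.5, 211.6, 139.0]
tcp_rot: [0.6, -0.385, 0.589, 0.381]
force: [0.7, 0.1, 0.2]
gripper_width: 59.5
```

```bash
python3 - <<'E'
from h import *
plan([539,212.5,81])
E
```

```text
clock 4.8 tcp [534.5 211.6 139. ] zyaw 65.6 spin 0.0 q6 -0.86 shift [58.1 -3.   2. ] F [0.7 0.1 0.2] w 59.5
```

Request:
carry_out(
  steps=[
    [60,15,-3,2,0],
    [60,15,0,0,0],
    [60,15,0,0,0],
    [60,12,0,0,0],
    [60,0,0,0,0],
  ],
)

```text
clock: 5.23
ee_pos: [537.9, 212.2, 76.8]
tcp_rot: [0.599, -0.384, 0.59, 0.381]
force: [-0.2, -0.1, -0.1]
gripper_width: 59.8
```

```bash
python3 - <<'E'
from h import *
plan([539,212.5,81]); print(rot(ctrl.state()["tcp_rot"]).as_matrix().round(3))
E
```

```text
clock 5.2 tcp [537.9 212.2  76.8] zyaw 65.6 spin 0.0 q6 -0.86 shift [-4.1 -0.9  0.8] F [-0.2 -0.1 -0.1] w 59.8
[[ 0.013 -0.91   0.414]
 [ 0.004  0.414  0.91 ]
 [-1.    -0.01   0.009]]
```

Request:
carry_out(
  steps=[
    [14,-4,-1,0,0],
    [5,0,0,0,0],
    [0,0,0,0,0],
    [0,0,0,0,0],
    [0,0,0,0,0],
    [0,0,0,0,0],
  ],
)

```text
clock: 5.73
ee_pos: [538.2, 211.8, 81.2]
tcp_rot: [0.598, -0.384, 0.591, 0.382]
force: [1.2, -0.1, -4.5]
gripper_width: 11.2
```

```bash
python3 - <<'E'
from h import *
plan([539,212.5,81])
s=ctrl.state(); r=rot(s["tcp_rot"]); prev=s["ee_pos"][:2]; C=np.array([508,284.]); d=prev-C; a0=np.arctan2(d[1],d[0]);print(np.degrees(a0),np.hypot(*d))
for k in range(6,61,6):
    a=a0+np.radians(k); q=C+np.hypot(*d)*np.array([np.cos(a),np.sin(a)])
    print(k,q.round(0),r.inv().apply([*(q-prev),0]).round(1)); prev=q
E
```

```text
clock 5.7 tcp [538.2 211.8  81.2] zyaw 65.6 spin 0.0 q6 -0.86 shift [ 0.2 -0.4  1. ] F [ 1.2 -0.1 -4.5] w 11.2
-67.30487393723394 78.30311179566276
6 [546. 215.] [ 0.1 -5.3  6.3]
12 [553. 220.] [ 0.1 -4.6  6.8]
18 [559. 225.] [ 0.1 -3.8  7.2]
24 [565. 230.] [ 0.1 -3.1  7.6]
30 [570. 237.] [ 0.1 -2.2  7.9]
36 [575. 243.] [ 0.1 -1.4  8.1]
42 [579. 251.] [ 0.1 -0.6  8.2]
48 [582. 258.] [0.1 0.3 8.2]
54 [584. 266.] [0.1 1.2 8.1]
60 [586. 274.] [0.  2.  7.9]
```

Request:
carry_out(
  steps=[
    [0,0,0,0,0],
    [0,0,-5,6,0],
    [0,0,-5,7,0],
    [0,0,-4,7,0],
  ],
)

```text
clock: 6.07
ee_pos: [559.0, 223.5, 81.2]
tcp_rot: [0.597, -0.384, 0.592, 0.382]
force: [-6.2, 1.3, -1.8]
gripper_width: 11.2
```

```bash
python3 - <<'E'
from h import *
plan([559,225,81])
E
```

```text
clock 6.1 tcp [559.  223.5  81.2] zyaw 65.5 spin 0.0 q6 -0.85 shift [0.2 0.6 1.3] F [-6.2  1.3 -1.8] w 11.2
```

Holding steady (width 11.2 and not closing). I continue round the arc.

Request:
carry_out(
  steps=[
    [0,0,-2,9,0],
    [0,0,-2,8,0],
    [0,0,-1,8,0],
    [0,0,-1,8,0],
    [0,0,0,8,0],
    [0,0,1,8,0],
  ],
)

```text
clock: 6.57
ee_pos: [589.6, 267.8, 81.1]
tcp_rot: [0.597, -0.385, 0.592, 0.38]
force: [-4.7, -2.8, -0.2]
gripper_width: 11.0
```

```bash
python3 - <<'E'
from h import *
plan([584,266,81])
d=ctrl.state()["ee_pos"][:2]-[508,284]; print(np.hypot(*d),np.degrees(np.arctan2(d[1],d[0])))
E
```

```text
clock 6.6 tcp [589.6 267.8  81.1] zyaw 65.5 spin 0.0 q6 -0.79 shift [ 0.   4.3 -4. ] F [-4.7 -2.8 -0.2] w 11.0
83.15058122793779 -11.208812429289443
```

Request:
carry_out(
  steps=[
    [0,0,4,5,0],
    [0,0,2,6,0],
    [0,0,2,6,0],
  ],
)

```text
clock: 6.82
ee_pos: [592.1, 278.2, 80.8]
tcp_rot: [0.595, -0.39, 0.596, 0.374]
force: [-14.1, -45.0, 15.5]
gripper_width: 10.9
```

```bash
python3 - <<'E'
from h import *
plan([584,266,81])
d=ctrl.state()["ee_pos"][:2]-[508,284]; print(np.hypot(*d),np.degrees(np.arctan2(d[1],d[0])))
E
```

```text
clock 6.8 tcp [592.1 278.2  80.8] zyaw 65.4 spin 0.0 q6 -0.76 shift [ -0.1   2.2 -14.4] F [-14.1 -45.   15.5] w 10.9
84.26075509640806 -3.956717448105174
```

Firm contact with the stop (45 N). I relax, open and lift.

Request:
carry_out(
  steps=[
    [0,0,0,0,0],
    [25,0,0,0,0],
    [40,0,0,0,0],
    [40,0,0,0,0],
    [40,-20,0,0,0],
    [40,-35,0,0,0],
    [40,-40,0,0,0],
    [40,-40,0,0,0],
    [40,-30,0,0,0],
  ],
)

```text
clock: 7.57
ee_pos: [585.9, 284.1, 243.0]
tcp_rot: [0.59, -0.389, 0.6, 0.375]
force: [1.2, -0.1, -0.3]
gripper_width: 40.1
```

```bash
python3 - <<'E'
from h import *
c,im=shot("wrist","w3.png"); cv2.imwrite("pics/w3.png",cv2.resize(im[:,:,::-1],(480,360)))
for t in ["post","turntable"]:
    for d in cams.spot_point(t,"wrist")[:2]:
        w=toworld(c,d["at"]); print(t,round(d["p"],2),w.round(0),proj(c,w).round(0))
plan([499,-284,300],None)
plan([499,-284,300],95)
E
```

```text
post 0.63 [582. 282.  98.] [321. 209.]
post 0.55 [763. 134.  71.] [269. 401.]
turntable 0.95 [748. 187.   1.] [310. 339.]
turntable 0.85 [511. 281.  -1.] [296. 130.]
clock 7.7 tcp [587.7 284.8 244.5] zyaw 65.5 spin 0.0 q6 -0.76 shift [ -42.9 -155.9 -555.2] F [-0.  -0.2 -0.4] w 39.8
clock 7.7 tcp [587.7 284.8 244.5] zyaw 65.5 spin -29.5 q6 -0.76 shift [ -42.9  137.9 -560. ] F [-0.  -0.2 -0.4] w 39.8
```

View pics/w3.png

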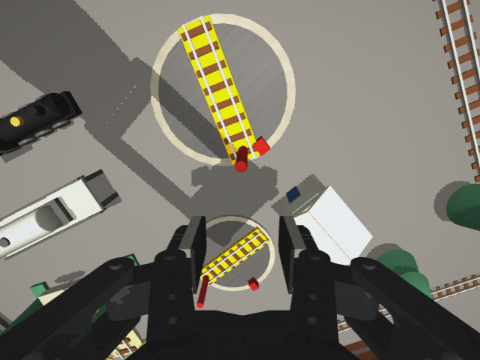

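The bridge lies against the stop, at (262,145) in the picture, with its post at (241,160). Now over to the pole rest.

Request:
carry_out(
  steps=[
    [60,-10,0,0,-7],
    [60,-10,0,0,-7],
    [60,-10,0,0,-7],
    [60,-5,0,0,-7],
    [60,0,7,-40,-1.5],
    [60,0,8,-40,0],
    [60,0,8,-40,0],
    [60,0,8,-40,0],
    [60,0,8,-40,0],
    [60,0,8,-40,0],
  ],
)

```text
clock: 8.55
ee_pos: [561.5, 47.9, 271.1]
tcp_rot: [-0.461, 0.533, -0.474, -0.528]
force: [1.1, -0.2, -0.0]
gripper_width: 60.2
```

Request:
carry_out(
  steps=[
    [60,0,8,-40,0],
    [60,0,8,-40,0],
    [60,0,8,-40,0],
    [60,0,8,-40,0],
    [60,0,8,-40,0],
    [60,0,8,-40,0],
    [60,0,8,-40,0],
    [60,0,8,-40,0],
  ],
)

```text
clock: 9.22
ee_pos: [534.2, -284.6, 266.3]
tcp_rot: [0.46, -0.531, 0.472, 0.532]
force: [0.4, -0.1, 0.3]
gripper_width: 59.9
```

Request:
carry_out(
  steps=[
    [60,0,0,0,0],
    [60,0,0,0,0],
  ],
)

```text
clock: 9.38
ee_pos: [531.6, -292.5, 262.5]
tcp_rot: [0.461, -0.528, 0.475, 0.531]
force: [0.2, -0.3, -0.1]
gripper_width: 60.1
```

```bash
python3 - <<'E'
from h import *
c,im=shot("wrist","w4.png")
for t in ["rest","pole_mid","hook","ring","gate"]:
    for d in cams.spot_point(t,"wrist")[:3]:
        w=toworld(c,d["at"]); print(t,round(d["p"],2),w.round(0),proj(c,w).round(0))
plan([500,-284,130],95)
E
```

```text
rest 0.94 [ 494. -282.   -3.] [337. 164.]
pole_mid 0.93 [ 495. -285.   77.] [336. 171.]
gate 0.89 [699. -68.   2.] [479. 343.]
clock 9.7 tcp [ 532.7 -289.6  264.3] zyaw 97.3 spin 2.3 q6 -2.27 shift [134.7  29.9  10.1] F [-0.1  0.1 -0.1] w 60.1
```

View pics/w4.png

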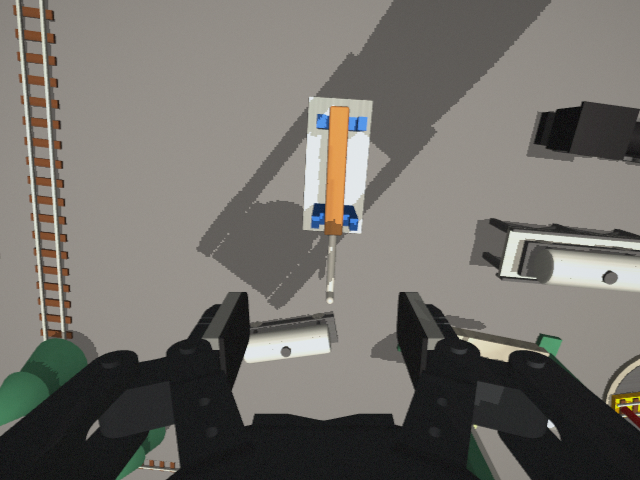

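The picture shows the pole in its rest, with handle ends at (340,107) and (334,233) and the hook at (330,298). I work out its axis.

```bash
python3 - <<'E'
from h import *
c=cal("wrist")
a=ray_z(c,340,107,86); b=ray_z(c,334,233,86); h=ray_z(c,330,298,93)
print(a,b,h,np.linalg.norm(b-a)); yaw=np.degrees(np.arctan2(*(b-a)[[1,0]])); print("yaw",yaw, np.degrees(np.arctan2(*(h-a)[[1,0]])), (a+b)/2)
f=[ray_z(c,u,v,82) for u,v in [(323,121),(363,123),(316,213),(354,214)]]
print(np.round(f,0), np.mean(f,0))
for z in (8,): print([ray_z(c,u,v,z).round(0) for u,v in [(310,97),(373,100),(303,229),(365,233)]])
u=np.array([np.cos(np.radians(yaw)),np.sin(np.radians(yaw)),0]); g=(a+b)/2+15*u; g[2]=61; print(g)
plan([g[0],g[1],130],yaw+90)
E
```

```text
[ 439.23054686 -287.15433881   86.        ] [ 555.73656559 -276.71882538   86.        ] [ 621.63611347 -271.93614685   93.        ] 116.97244265579027
yaw 5.118358215364796 4.769171842103565 [ 497.48355623 -281.93658209   86.        ]
[[ 453. -301.   82.]
 [ 450. -264.   82.]
 [ 539. -297.   82.]
 [ 535. -260.   82.]] [ 494.30039756 -280.36356315   82.        ]
[array([ 428., -319.,    8.]), array([ 422., -251.,    8.]), array([ 576., -310.,    8.]), array([ 571., -236.,    8.])]
[ 512.4237442  -280.59838057   61.        ]
clock 9.7 tcp [ 532.7 -289.6  264.3] zyaw 97.3 spin 2.2 q6 -2.27 shift [134.5  17.3  12.4] F [-0.1  0.1 -0.1] w 60.1
```

Request:
carry_out(
  steps=[
    [60,10,17,12,2.2],
    [60,40,0,0,0],
    [60,40,0,0,0],
    [60,40,0,0,0],
    [60,5,0,0,0],
    [60,0,0,0,0],
    [60,0,0,0,0],
  ],
)

```text
clock: 10.27
ee_pos: [517.8, -275.3, 132.2]
tcp_rot: [-0.469, 0.527, -0.481, -0.521]
force: [0.1, 0.2, 0.5]
gripper_width: 59.9
```

```bash
python3 - <<'E'
from h import *
plan([512,-280.5,60],95)
c,im=shot("wrist","w5.png")
E
```

```text
clock 10.3 tcp [ 517.8 -275.3  132.2] zyaw 95.7 spin 0.7 q6 -2.23 shift [72.3  5.7 -3.4] F [0.1 0.2 0.5] w 59.9
```

View pics/w5.png

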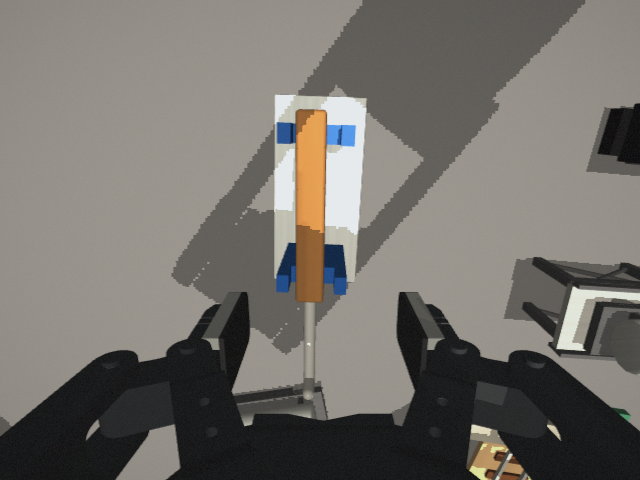

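```bash
python3 - <<'E'
from h import *
c=cal("wrist")
a=ray_z(c,312,110,86); b=ray_z(c,309,302,86); print(a,b,np.linalg.norm(b-a))
yaw=np.degrees(np.arctan2(*(b-a)[[1,0]])); m=(a+b)/2; u=(b-a)/np.linalg.norm(b-a); print(yaw,m)
g=m+15*u; plan([g[0],g[1],60],yaw+90); print(g)
E
```

```text
[ 438.1204307 -289.8174932   86.       ] [ 557.00910507 -280.93995014   86.        ] 119.21966139338716
4.270411283518281 [ 497.56476789 -285.37872167   86.        ]
clock 10.3 tcp [ 518.5 -275.7  133.3] zyaw 95.7 spin 1.4 q6 -2.23 shift [73.5  6.3 -6.6] F [1.2 0.1 0.3] w 60.0
[ 512.5231237  -284.26176542   86.        ]
```

Request:
carry_out(
  steps=[
    [60,0,6,-6,1.2],
    [60,20,0,0,0],
    [60,20,0,0,0],
    [60,20,0,0,0],
    [60,10,0,0,0],
    [60,0,0,0,0],
  ],
)

```text
clock: 10.82
ee_pos: [522.9, -292.9, 80.3]
tcp_rot: [-0.477, 0.532, -0.486, -0.504]
force: [0.2, 0.9, 0.6]
gripper_width: 60.0
```

```bash
python3 - <<'E'
from h import *
plan([512.5,-283.5,60],94.5)
E
```

```text
clock 10.8 tcp [ 522.9 -292.9   80.3] zyaw 94.2 spin -0.3 q6 -2.22 shift [19.8  9.9 11. ] F [0.2 0.9 0.6] w 60.0
```

Request:
carry_out(
  steps=[
    [60,0,10,11,0],
    [60,0,0,0,0],
  ],
)

```text
clock: 10.98
ee_pos: [513.1, -284.3, 82.9]
tcp_rot: [-0.477, 0.532, -0.486, -0.502]
force: [-1.2, 0.0, -0.1]
gripper_width: 59.9
```

```bash
python3 - <<'E'
from h import *
plan([512.5,-283.5,60],94.5);print(rot(ctrl.state()["tcp_rot"]).as_matrix().round(3))
E
```

```text
clock 11.0 tcp [ 513.1 -284.3   82.9] zyaw 94.0 spin -0.5 q6 -2.22 shift [22.8  0.9  1.8] F [-1.2  0.  -0.1] w 59.9
[[ 0.022 -0.997 -0.07 ]
 [-0.038 -0.071  0.997]
 [-0.999 -0.02  -0.039]]
```

Request:
carry_out(
  steps=[
    [60,12,1,1,0],
    [60,11,0,0,0],
    [60,0,0,0,0],
  ],
)

```text
clock: 11.23
ee_pos: [516.1, -287.3, 63.8]
tcp_rot: [-0.478, 0.535, -0.486, -0.499]
force: [-0.7, 0.1, -0.3]
gripper_width: 59.9
```

```bash
python3 - <<'E'
from h import *
plan([512.5,-283.5,60],94.5)
E
```

```text
clock 11.2 tcp [ 516.1 -287.3   63.8] zyaw 94.0 spin -0.5 q6 -2.22 shift [3.5 3.4 4.2] F [-0.7  0.1 -0.3] w 59.9
```

Request:
carry_out(
  steps=[
    [60,4,3,4,0],
    [35,0,0,0,0],
    [25,0,0,0,0],
    [10,0,0,0,0],
    [5,0,0,0,0],
    [5,0,0,0,0],
  ],
  grip_force=60,
)

```text
clock: 11.73
ee_pos: [513.1, -283.9, 58.7]
tcp_rot: [-0.478, 0.535, -0.486, -0.499]
force: [0.1, 0.3, 0.2]
gripper_width: 5.0
```

```bash
python3 - <<'E'
from h import *
plan([512.5,-283.5,60],94.5);print(rot(ctrl.state()["tcp_rot"]).as_matrix().round(3))
E
```

```text
clock 11.7 tcp [ 513.1 -283.9   58.7] zyaw 94.0 spin -0.5 q6 -2.21 shift [-1.3  0.5  0.4] F [0.1 0.3 0.2] w 5.0
[[ 0.03  -0.997 -0.069]
 [-0.043 -0.07   0.997]
 [-0.999 -0.027 -0.045]]
```

```bash
python3 - <<'E'
from h import *
c,im=shot("wrist","w6.png")
t,i2=shot("top"); cv2.imwrite("pics/w6.png",np.hstack([cv2.resize(im[:,:,::-1],(560,420)),cv2.resize(i2[190:260,405:445,::-1],(240,420),interpolation=2)]))
E
```

```text
(no output)
```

View pics/w6.png

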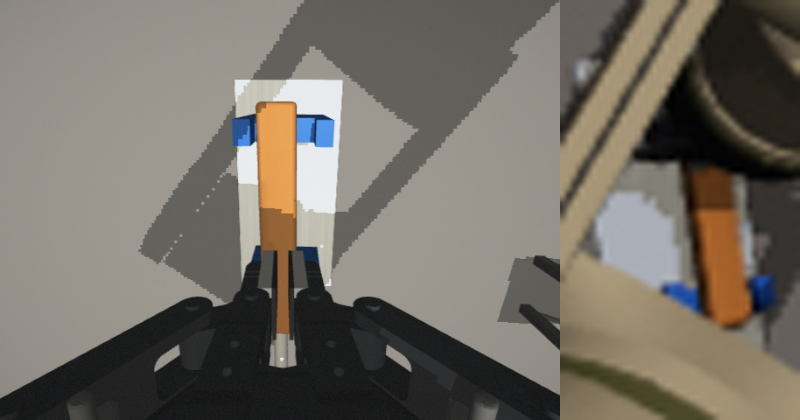

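```bash
python3 - <<'E'
from h import *
c=cal("wrist"); s=ctrl.state(); r=rot(s["tcp_rot"]); k=.875
for nm,o in [("tcp",[0,0,0]),("tcp+y11 z+2.5",[0,11,2.5]),("grasp",[-19,0,0]),("grasp+y11",[-19,11,2.5]),("-40,+11",[-40,11,2.5]),("hand top at grip",None)]:
    P=s["ee_pos"]+r.apply(o) if o else np.array([s["ee_pos"][0]-11,s["ee_pos"][1],86])
    print(nm,P.round(0),(proj(c,P)*k).round(0))
for P in ([438,-288,86],[557,-279,86],[622,-274,75]): print((proj(c,P)*k).round())
print(s["effort"].round(1))
print(cams.spot_point("pole_mid","wrist")[:2], c["eye"])
for d in cams.spot_point("pole_mid","wrist")[:1]: print(toworld(c,d["at"]))
E
```

```text
tcp [ 513. -284.   59.] [281. 241.]
tcp+y11 z+2.5 [ 502. -282.   58.] [285. 223.]
grasp [ 513. -283.   78.] [280. 254.]
grasp+y11 [ 501. -281.   77.] [285. 235.]
-40,+11 [ 501. -281.   98.] [286. 251.]
hand top at grip [ 502. -284.   86.] [279. 242.]
[280. 104.]
[282. 336.]
[284. 410.]
[  0.  -54.7 -46.7  -0.1  -0.3  -0. ]
[{'at': [-4.8, -8.9, -171.6], 'p': 0.65}] [ 436.74390718 -280.24941068  233.76666195]
[ 498.58542858 -288.07790557   73.56943695]
```

```bash
python3 - <<'E'
from h import *
print(ctrl.grip_point_offset); plan([512.5,-283.5,35],94.5)
print([a for a in dir(ctrl) if a[0]!='_'])
E
```

```text
18.700000000000003
clock 11.9 tcp [ 513.1 -283.9   58.8] zyaw 94.0 spin -0.5 q6 -2.21 shift [23.7  1.2  1.5] F [ 0.4 -0.4 -0.2] w 5.0
['Unreachable', 'grip_point_offset', 'hand_in', 'state']
```

Request:
carry_out(
  steps=[
    [5,-20,0,0,0],
    [50,-15,0,0,0],
    [50,0,0,0,0],
    [50,0,0,0,0],
    [50,0,0,0,0],
  ],
)

```text
clock: 12.35
ee_pos: [511.4, -282.1, 93.5]
tcp_rot: [-0.478, 0.535, -0.486, -0.499]
force: [0.3, -0.5, -0.4]
gripper_width: 49.8
```

```bash
python3 - <<'E'
from h import *
plan([512.5,-283.5,60],94.5)
c,im=shot("wrist","w7.png"); cv2.imwrite("pics/w7.png",im[200:440,120:520,::-1])
E
```

```text
clock 12.3 tcp [ 511.4 -282.1   93.5] zyaw 94.0 spin -0.5 q6 -2.21 shift [33.5 -0.1 -0. ] F [ 0.3 -0.5 -0.4] w 49.8
```

View pics/w7.png

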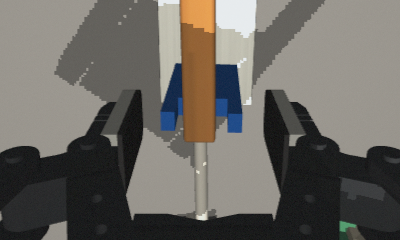

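The gap scale puts the real pad ends about 35 mm behind the stated TCP, which also explains the missed post. The pole has not moved, with its handle end at crop pixel (198,140). I go lower for the grasp, in small steps.

Request:
carry_out(
  steps=[
    [50,15,0,0,0],
    [50,15,0,0,0],
    [50,12,0,0,0],
    [50,0,0,0,0],
  ],
)

```text
clock: 12.73
ee_pos: [511.8, -283.4, 47.4]
tcp_rot: [-0.478, 0.534, -0.486, -0.5]
force: [0.0, 0.4, -1.2]
gripper_width: 50.0
```

```bash
python3 - <<'E'
from h import *
plan([512.5,-283.5,34],94.5)
E
```

```text
clock 12.7 tcp [ 511.8 -283.4   47.4] zyaw 94.0 spin -0.5 q6 -2.21 shift [13.4 -0.3  0.4] F [ 0.   0.4 -1.2] w 50.0
```

Request:
carry_out(
  steps=[
    [50,7,0,0,0],
    [50,6,0,0,0],
    [30,0,0,0,0],
    [5,0,0,0,0],
    [5,0,0,0,0],
    [5,0,0,0,0],
    [5,0,0,0,0],
  ],
)

```text
clock: 13.32
ee_pos: [511.7, -283.7, 32.8]
tcp_rot: [-0.478, 0.533, -0.486, -0.501]
force: [-0.2, 0.2, -0.3]
gripper_width: 16.4
```

```bash
python3 - <<'E'
from h import *
plan([512.5,-283.5,34],94.5)
E
```

```text
clock 13.3 tcp [ 511.7 -283.7   32.8] zyaw 94.0 spin -0.5 q6 -2.21 shift [-1.2 -0.8  0.1] F [-0.2  0.2 -0.3] w 16.4
```

The pole is gripped (16.4 mm reading). I lift it.

Request:
carry_out(
  steps=[
    [5,-10,0,0,0],
    [5,-15,0,0,0],
    [5,-25,0,0,0],
    [5,-30,0,0,0],
    [5,-30,0,0,0],
    [5,-30,0,0,0],
    [5,-30,0,0,0],
    [5,-15,0,0,0],
    [5,0,0,0,0],
  ],
)

```text
clock: 14.07
ee_pos: [505.0, -274.4, 231.6]
tcp_rot: [-0.478, 0.533, -0.486, -0.501]
force: [0.6, -0.7, 0.1]
gripper_width: 17.0
```

```bash
python3 - <<'E'
from h import *
plan([477,-44,223],84)
c,im=shot("wrist"); t=cams.trace("pole_mid","wrist")
for x in t[:2]: 
    v,u=np.nonzero(x["pixels"]); print(x["p"],len(u),u.min(),u.max(),v.min(),v.max())
for d in cams.spot_point("pole_mid","wrist")[:2]: print(d["p"],toworld(c,d["at"]))
c,im=shot("top","top1.png")
for n in ("top","scene"):
    if n=="scene": c,im=shot("scene","scene1.png")
    for t in ("ring","gate","pole_mid","hook"):
        for d in cams.spot_point(t,n)[:2]:
            w=toworld(c,d["at"]); print(n,t,round(d["p"],2),w.round(0),proj(c,w).round(0))
    q=cams.trace("ring",n)
    for x in q[:2]:
        v,u=np.nonzero(x["pixels"]); print("trace",round(x["p"],2),len(u),u.min(),u.max(),v.min(),v.max())
plan([477,-44,223],84)
E
```

```text
clock 14.1 tcp [ 505.  -274.4  231.6] zyaw 94.0 spin 10.0 q6 -2.21 shift [ -1.2  51.9 226.4] F [ 0.6 -0.7  0.1] w 17.0
0.84 14809 295 350 122 419
0.72 [ 487.23437665 -272.25145725  273.61372939]
top ring 0.56 [644. -61. 269.] [345. 143.]
top pole_mid 0.55 [ 490. -274.  267.] [443. 208.]
top pole_mid 0.37 [590. 283.  99.] [209. 189.]
top hook 0.8 [ 613. -265.  270.] [436. 154.]
trace 0.76 1321 314 385 110 148
trace 0.58 992 288 344 241 261
scene ring 0.83 [645. -63. 271.] [240. 263.]
scene ring 0.18 [ 712. -315.   26.] [156. 276.]
scene gate 0.89 [699. -67.  -1.] [236. 334.]
scene pole_mid 0.83 [ 486. -273.  265.] [219. 166.]
scene hook 0.69 [ 611. -261.  267.] [182. 204.]
trace 0.85 1475 189 251 249 331
clock 14.8 tcp [ 503.2 -273.4  225.6] zyaw 94.0 spin 10.0 q6 -2.21 shift [ -6.   49.9 225.3] F [ 0.3  0.3 -0.6] w 16.5
```

```bash
python3 - <<'E'
from h import *
S={}
for n,win in (("top",(120,165,325,370)),("scene",(240,285,220,260))):
    im=cv2.imread(f"pics/{n}1.png"); a,b,l,r=win
    hsv=cv2.cvtColor(im[a:b,l:r],cv2.COLOR_BGR2HSV); m=cv2.inRange(hsv,(5,150,90),(18,255,255))
    v,u=np.nonzero(m); print(n,len(u),u.min()+l,u.max()+l,v.min()+a,v.max()+a)
    for row in m[::1]: print(''.join('#' if x else '.' for x in row))
E
```

```text
top 204 336 360 120 148
..................####.####..................
.......................####..................
.......................####..................
.......................####..................
.......................####..................
.......................###...................
.......................###...................
.......................###...................
...................########..................
......................####...................
......................####...................
......................####...................
.......................###...................
.......................###...................
.......................###...................
.......................###...................
..................###.####...................
................############.................
............####################.............
...........#######################...........
...........#####...........########..........
...............................#####.........
..................................##.........
..................
[... 2164 characters left out ...]
...
...................##.#.....###.........
....................#####....##.........
......................####...##.........
.......................#########........
........................#######.........
..........................###...........
........................................
........................................
........................................
........................................
........................................
........................................
........................................
........................................
........................................
........................................
........................................
```

```bash
python3 - <<'E'
from h import *
from scipy.optimize import least_squares
C=[cal("top"),cal("scene")]; O=[(348.3,142.5),(242.5,264.3)]
f=lambda P:np.concatenate([proj(c,P)-o for c,o in zip(C,O)])
s=least_squares(f,[645,-62,270]); print(s.x,s.fun)
# gate lintel/arm direction: arm end pixels in top (349.5,137)->(351,120) at z~300
a=ray_z(C[0],349.5,136,s.x[2]+28);b=ray_z(C[0],350.5,121,s.x[2]+28); print(a,b)
s=ctrl.state();print(s["ee_pos"])
E
```

```text
[643.65198077 -63.95853905 266.90125946] [-1.64202236  0.98442326 -1.64677107 -0.44977564]
[650.84219615 -68.7611714  294.90125946] [685.88750855 -72.0915796  294.90125946]
[ 503.17433273 -273.3626547   225.56611009]
```

The ring triangulates to about (644, −64, 269) and the gate's yaw to about −5°, which fits the gate origin at (699, −69). I bring the pole in front of the ring.

Request:
carry_out(
  steps=[
    [5,0,0,0,5],
    [5,0,0,0,4.5],
    [5,-1,4,27,0],
    [5,-1,4,28,0],
    [5,-1,5,28,0],
    [5,-1,5,28,0],
    [5,-1,5,28,0],
    [5,-1,5,28,0],
    [5,-1,4,27,0],
    [5,-1,4,24,0],
  ],
)

```text
clock: 15.65
ee_pos: [489.4, -49.6, 225.4]
tcp_rot: [0.524, -0.485, 0.531, 0.456]
force: [0.3, 0.5, -2.0]
gripper_width: 16.9
```

Request:
carry_out(
  steps=[
    [5,0,0,0,0],
    [5,0,0,0,0],
  ],
)

```text
clock: 15.82
ee_pos: [489.3, -44.8, 226.0]
tcp_rot: [0.523, -0.487, 0.529, 0.458]
force: [0.0, -0.1, -0.1]
gripper_width: 16.5
```

```bash
python3 - <<'E'
from h import *
plan([488.6,-51,220],84.5);print(rot(ctrl.state()["tcp_rot"]).as_matrix().round(3))
for n in ("scene","top"):
    c,im=shot(n,n+"2.png")
    for t in ("ring","pole_mid","hook"):
        for d in cams.spot_point(t,n)[:2]:
            w=toworld(c,d["at"]); print(n,t,round(d["p"],2),w.round(0),proj(c,w).round(0))
plan([488.6,-51,220],84.5)
a=cv2.imread("pics/scene2.png")[140:300,180:340]; b=cv2.imread("pics/top2.png")[110:240,300:430]
cv2.imwrite("pics/c2.png",np.hstack([cv2.resize(a,(400,400),interpolation=2),cv2.resize(b,(400,400),interpolation=2)]))
E
```

```text
clock 15.8 tcp [489.3 -44.8 226. ] zyaw 83.8 spin -0.7 q6 -1.63 shift [ 6.2  0.2 -6. ] F [ 0.  -0.1 -0.1] w 16.5
[[ 0.021 -0.994  0.108]
 [-0.036  0.107  0.994]
 [-0.999 -0.025 -0.034]]
scene ring 0.74 [647. -62. 274.] [240. 264.]
scene ring 0.66 [ 710. -320.   26.] [155. 274.]
scene pole_mid 0.71 [473. -38. 265.] [303. 216.]
scene hook 0.83 [599. -54. 270.] [259. 251.]
top ring 0.94 [643. -62. 274.] [346. 143.]
top pole_mid 0.73 [474. -46. 271.] [341. 217.]
clock 16.2 tcp [489.2 -46.5 225.6] zyaw 83.6 spin -0.9 q6 -1.63 shift [ 5.7  0.3 -4.3] F [ 1.2 -0.3 -0.9] w 16.9
```

View pics/c2.png

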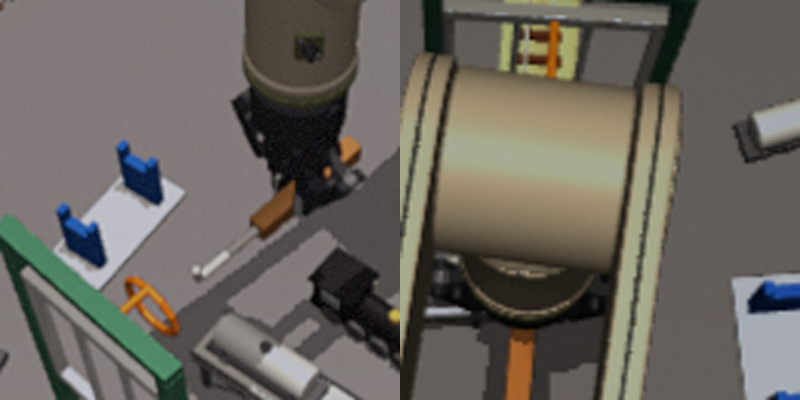

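The pole is level, its hook at crop pixel (197,272), and its line runs on to the ring centre at about (152,305). I advance it.

Request:
carry_out(
  steps=[
    [5,3,-8,0,0],
    [5,0,-12,0,0],
    [5,0,-12,0,0],
    [5,0,0,0,0],
  ],
)

```text
clock: 16.55
ee_pos: [523.4, -52.3, 222.7]
tcp_rot: [0.525, -0.485, 0.531, 0.456]
force: [-0.1, 0.2, -1.4]
gripper_width: 16.3
```

```bash
python3 - <<'E'
from h import *
plan([558.5,-54.5,222],84)
c,im=shot("scene","scene3.png")
for t in ("ring","hook"):
    for d in cams.spot_point(t,"scene")[:1]:
        w=toworld(c,d["at"]); print(t,round(d["p"],2),w.round(0),proj(c,w).round(0))
c,im=shot("wrist","w8.png")
for t in ("ring","hook"):
    for d in cams.spot_point(t,"wrist")[:1]:
        w=toworld(c,d["at"]); print(t,round(d["p"],2),w.round(0),proj(c,w).round(0))
E
```

```text
clock 16.6 tcp [523.4 -52.3 222.7] zyaw 83.4 spin -0.6 q6 -1.63 shift [  1.6 -35.2   1.5] F [-0.1  0.2 -1.4] w 16.3
ring 0.87 [647. -61. 272.] [241. 265.]
hook 0.72 [632. -60. 267.] [246. 261.]
```

Request:
carry_out(
  steps=[
    [5,1,-9,0,0],
    [5,0,-9,0,0],
    [5,0,-9,0,0],
    [5,0,-8,0,0],
    [5,0,0,0,0],
  ],
)

```text
clock: 17.27
ee_pos: [559.4, -55.9, 223.8]
tcp_rot: [0.525, -0.486, 0.53, 0.456]
force: [0.6, 0.7, -0.9]
gripper_width: 16.6
```

```bash
python3 - <<'E'
from h import *
plan([558.5,-54.5,222],84)
c,im=shot("scene","scene4.png")
for t in ("ring","hook"):
    for d in cams.spot_point(t,"scene")[:1]:
        w=toworld(c,d["at"]); print(t,round(d["p"],2),w.round(0),proj(c,w).round(0))
cv2.imwrite("pics/c4.png",cv2.resize(im[220:300,200:300,::-1],(750,600),interpolation=2))
plan([558.5,-54.5,222],84)
E
```

```text
clock 17.3 tcp [559.4 -55.9 223.8] zyaw 83.5 spin -0.5 q6 -1.62 shift [1.8 1.1 1.3] F [ 0.6  0.7 -0.9] w 16.6
ring 0.96 [647. -60. 270.] [241. 265.]
hook 0.86 [665. -63. 267.] [234. 271.]
clock 17.4 tcp [558.  -55.6 223.7] zyaw 83.5 spin -0.5 q6 -1.62 shift [ 1.6 -0.3  1.2] F [ 1.2  0.4 -1.1] w 16.9
```

The hook end is about 20 mm beyond the ring plane with no contact force. I pull down.

Request:
carry_out(
  steps=[
    [5,8,0,0,0],
    [5,10,0,0,0],
    [5,10,0,0,0],
    [5,10,0,0,0],
    [5,0,0,0,0],
  ],
)

```text
clock: 17.83
ee_pos: [558.3, -57.0, 182.2]
tcp_rot: [0.525, -0.486, 0.53, 0.456]
force: [-0.2, -0.9, 0.3]
gripper_width: 16.7
```

```bash
python3 - <<'E'
from h import *
plan([558.5,-55,113],83.5)
c,im=shot("scene","scene5.png")
for t in ("ring","hook"):
    for d in cams.spot_point(t,"scene")[:1]:
        w=toworld(c,d["at"]); print(t,round(d["p"],2),w.round(0),proj(c,w).round(0))
E
```

```text
clock 17.8 tcp [558.3 -57.  182.2] zyaw 83.5 spin -0.0 q6 -1.62 shift [69.1  1.9  4.3] F [-0.2 -0.9  0.3] w 16.7
ring 0.93 [649. -62. 246.] [241. 271.]
hook 0.68 [666. -64. 230.] [236. 280.]
```

Ring z is 246, so it is following the hook. I continue.

Request:
carry_out(
  steps=[
    [5,10,0,1,0],
    [5,10,0,1,0],
    [5,10,0,1,0],
    [5,10,0,0,0],
    [5,0,0,0,0],
  ],
)

```text
clock: 18.4
ee_pos: [562.2, -56.0, 143.1]
tcp_rot: [0.526, -0.488, 0.529, 0.454]
force: [-0.6, -0.9, -0.9]
gripper_width: 16.5
```

```bash
python3 - <<'E'
from h import *
plan([558.5,-55,113],83.5)
E
```

```text
clock 18.4 tcp [562.2 -56.  143.1] zyaw 83.4 spin -0.1 q6 -1.62 shift [29.9  4.8  1.7] F [-0.6 -0.9 -0.9] w 16.5
```

Request:
carry_out(
  steps=[
    [5,9,3,0,0],
    [5,9,0,0,0],
    [5,7,0,0,0],
    [5,0,0,0,0],
  ],
)

```text
clock: 18.73
ee_pos: [559.7, -56.5, 114.7]
tcp_rot: [0.526, -0.488, 0.529, 0.454]
force: [-0.9, 0.4, 0.7]
gripper_width: 16.7
```

```bash
python3 - <<'E'
from h import *
plan([558.5,-55,113],83.5)
c,im=shot("scene","scene6.png")
for t in ("ring","hook","pole_mid"):
    for d in cams.spot_point(t,"scene")[:1]:
        w=toworld(c,d["at"]); print(t,round(d["p"],2),w.round(0),proj(c,w).round(0))
plan([558.5,-55,113],83.5)
E
```

```text
clock 18.7 tcp [559.7 -56.5 114.7] zyaw 83.4 spin -0.1 q6 -1.62 shift [1.6 1.5 1.4] F [-0.9  0.4  0.7] w 16.7
ring 0.72 [647. -61. 175.] [245. 286.]
hook 0.82 [668. -63. 160.] [239. 296.]
pole_mid 0.86 [542. -53. 156.] [280. 260.]
clock 18.9 tcp [560.9 -56.6 117.1] zyaw 83.4 spin -0.1 q6 -1.62 shift [4.  2.7 1.5] F [ 1.  -0.3 -1.3] w 16.8
```

Request:
carry_out(
  steps=[
    [5,5,2,0,0],
    [5,4,0,0,0],
  ],
)

```text
clock: 19.1
ee_pos: [560.5, -56.9, 109.6]
tcp_rot: [0.528, -0.489, 0.527, 0.452]
force: [-2.0, 0.1, 1.3]
gripper_width: 16.7
```

Request:
carry_out(
  steps=[
    [5,4,0,0,0],
  ],
)

```text
clock: 19.18
ee_pos: [561.4, -57.3, 106.4]
tcp_rot: [0.528, -0.49, 0.527, 0.451]
force: [-2.2, -1.5, 5.9]
gripper_width: 16.6
```

Request:
carry_out(
  steps=[
    [5,4,0,0,0],
  ],
)

```text
clock: 19.27
ee_pos: [562.4, -57.9, 103.4]
tcp_rot: [0.528, -0.49, 0.527, 0.451]
force: [-4.7, -0.8, 6.1]
gripper_width: 16.6
```

Request:
carry_out(
  steps=[
    [5,3,0,0,0],
  ],
)

```text
clock: 19.35
ee_pos: [563.3, -58.4, 101.2]
tcp_rot: [0.529, -0.491, 0.526, 0.45]
force: [-3.8, 0.7, 6.9]
gripper_width: 16.5
```

```bash
python3 - <<'E'
from h import *
plan([560,-56,103],83.5); print(rot(ctrl.state()["tcp_rot"]).as_matrix().round(3))
c,im=shot("scene","scene7.png")
for t in ("ring","hook","pole_mid"):
    for d in cams.spot_point(t,"scene")[:1]:
        w=toworld(c,d["at"]); print(t,round(d["p"],2),w.round(0),proj(c,w).round(0))
plan([560,-56,103],83.5)
E
```

```text
clock 19.4 tcp [563.3 -58.4 101.2] zyaw 83.4 spin -0.1 q6 -1.62 shift [-2.1  3.4  1.9] F [-3.8  0.7  6.9] w 16.5
[[ 0.041 -0.993  0.115]
 [-0.041  0.113  0.993]
 [-0.998 -0.046 -0.036]]
ring 0.86 [645. -63. 172.] [246. 286.]
hook 0.77 [669. -68. 158.] [237. 296.]
pole_mid 0.72 [547. -49. 142.] [280. 265.]
clock 19.6 tcp [563.7 -58.5 101.4] zyaw 83.4 spin -0.1 q6 -1.62 shift [-1.9  3.9  2. ] F [ 0.9 -1.5  3.2] w 16.9
```

The upward reaction of about 7 N is well above the sash's 1–2 N friction, and the ring stays at z ≈ 173–175. The sash is therefore on its stop, and the pole has pitched up slightly in the grip. I raise to mid-ring and back out.

Request:
carry_out(
  steps=[
    [5,-6,0,0,0],
    [5,-6,0,0,0],
    [5,0,0,0,0],
  ],
)

```text
clock: 19.8
ee_pos: [562.1, -57.6, 113.2]
tcp_rot: [0.529, -0.49, 0.527, 0.451]
force: [0.2, -0.5, 0.1]
gripper_width: 16.5
```

```bash
python3 - <<'E'
from h import *
c,im=shot("scene","scene8.png")
for t in ("ring","hook","pole_mid"):
    for d in cams.spot_point(t,"scene")[:1]:
        w=toworld(c,d["at"]); print(t,round(d["p"],2),w.round(0),proj(c,w).round(0))
plan([560,-56,114],83.5)
E
```

```text
ring 0.74 [648. -62. 173.] [245. 287.]
hook 0.62 [668. -65. 169.] [238. 294.]
pole_mid 0.93 [547. -54. 153.] [278. 261.]
clock 20.0 tcp [561.4 -57.6 111.7] zyaw 83.4 spin -0.1 q6 -1.62 shift [-2.5  1.5  1.3] F [ 0.5  0.  -0.1] w 16.5
```

Request:
carry_out(
  steps=[
    [5,-1,8,0,0],
    [5,0,8,0,0],
    [5,-1,8,0,0],
  ],
)

```text
clock: 20.25
ee_pos: [535.7, -54.4, 111.3]
tcp_rot: [0.528, -0.489, 0.527, 0.452]
force: [0.9, 0.0, -0.8]
gripper_width: 16.7
```

Request:
carry_out(
  steps=[
    [5,0,8,0,0],
    [5,-1,8,0,0],
    [5,0,8,0,0],
  ],
)

```text
clock: 20.5
ee_pos: [508.1, -51.2, 110.7]
tcp_rot: [0.527, -0.489, 0.528, 0.452]
force: [0.5, 0.2, -0.3]
gripper_width: 16.4
```

Request:
carry_out(
  steps=[
    [5,-1,12,0,0],
    [5,-1,15,0,0],
    [5,0,0,0,0],
  ],
)

```text
clock: 20.75
ee_pos: [476.7, -47.4, 110.9]
tcp_rot: [0.527, -0.489, 0.528, 0.452]
force: [-1.5, -0.0, -0.8]
gripper_width: 16.8
```

```bash
python3 - <<'E'
from h import *
c,im=shot("scene","scene9.png")
for t in ("ring","hook","pole_mid"):
    for d in cams.spot_point(t,"scene")[:1]:
        w=toworld(c,d["at"]); print(t,round(d["p"],2),w.round(0),proj(c,w).round(0))
plan([500,-50,225],83.5)
E
```

```text
ring 0.97 [647. -59. 172.] [246. 288.]
hook 0.88 [583. -57. 167.] [266. 269.]
pole_mid 0.8 [462. -40. 154.] [306. 239.]
clock 20.9 tcp [479.8 -47.9 111.7] zyaw 83.4 spin -0.1 q6 -1.63 shift [-112.3  -24.9   -3.8] F [ 0.3 -0.4 -0.3] w 16.5
```

Request:
carry_out(
  steps=[
    [5,-30,0,0,0],
    [5,-40,0,0,0],
    [5,-40,0,0,0],
    [5,0,0,0,-5.3],
    [5,0,0,0,-5.3],
    [5,0,0,0,0],
  ],
)

```text
clock: 21.45
ee_pos: [477.5, -43.7, 226.1]
tcp_rot: [-0.478, 0.537, -0.482, -0.5]
force: [0.6, 0.4, -0.1]
gripper_width: 16.7
```

```bash
python3 - <<'E'
from h import *
plan([511,-283.7,190],94)
E
```

```text
clock 21.4 tcp [477.5 -43.7 226.1] zyaw 94.4 spin 0.4 q6 -1.82 shift [  46.6  -15.2 -240. ] F [ 0.6  0.4 -0.1] w 16.7
```

Request:
carry_out(
  steps=[
    [5,0,-2,-25,0],
    [5,0,-2,-28,0],
    [5,0,-2,-28,0],
    [5,0,-2,-28,0],
    [5,0,-2,-28,0],
    [5,0,-2,-28,0],
    [5,0,-2,-28,0],
    [5,0,-1,-24,0],
    [5,0,0,-12,0],
    [5,0,0,0,0],
  ],
)

```text
clock: 22.28
ee_pos: [511.2, -280.8, 230.0]
tcp_rot: [-0.485, 0.529, -0.488, -0.496]
force: [0.9, 1.2, -0.5]
gripper_width: 16.3
```

```bash
python3 - <<'E'
from h import *
plan([511,-283.7,120],94)
E
```

```text
clock 22.3 tcp [ 511.2 -280.8  230. ] zyaw 92.9 spin -1.1 q6 -2.20 shift [110.    3.5   1.2] F [ 0.9  1.2 -0.5] w 16.3
```

Request:
carry_out(
  steps=[
    [5,20,1,1,-1.1],
    [5,25,1,0,0],
    [5,25,1,0,0],
    [5,25,0,0,0],
    [5,15,0,0,0],
    [5,0,0,0,0],
  ],
)

```text
clock: 22.78
ee_pos: [512.9, -280.3, 115.0]
tcp_rot: [-0.484, 0.531, -0.485, -0.499]
force: [-0.9, -0.1, -1.6]
gripper_width: 16.8
```

```bash
python3 - <<'E'
from h import *
plan([511.7,-283.7,60],94)
c,im=shot("scene","s10.png")
for t in ("rest","hook","pole_mid"):
    for d in cams.spot_point(t,"scene")[:1]:
        w=toworld(c,d["at"]); print(t,round(d["p"],2),w.round(0),proj(c,w).round(0))
c,im=shot("wrist","w10.png")
for t in ("rest","hook","pole_mid"):
    for d in cams.spot_point(t,"wrist")[:1]:
        w=toworld(c,d["at"]); print("w",t,round(d["p"],2),w.round(0),proj(c,w).round(0))
hsv=cv2.cvtColor(im,cv2.COLOR_RGB2HSV)
m=cv2.inRange(hsv,(5,120,60),(20,255,255)); v,u=np.nonzero(m[:, 200:440]); print("handle",v.min(),v.max())
for r in range(v.min(),v.max(),25): print(r,[x+200 for x in (u[v==r].min(),u[v==r].max())] if (v==r).any() else None)
b=cv2.inRange(hsv,(100,120,40),(125,255,255)); k,l,st,ce=cv2.connectedComponentsWithStats(b)
print([ (s.tolist(),q.round(0).tolist()) for s,q in zip(st,ce) if 60<s[4]<1e5][:8])
plan([511.7,-283.7,60],94)
print(rot(ctrl.state()["tcp_rot"]).as_matrix().round(3))
E
```

```text
clock 22.8 tcp [ 512.9 -280.3  115. ] zyaw 93.4 spin -0.6 q6 -2.21 shift [55.   3.  -1.4] F [-0.9 -0.1 -1.6] w 16.8
rest 0.7 [ 497. -280.   -2.] [227. 232.]
hook 0.52 [ 623. -270.  169.] [184. 230.]
pole_mid 0.77 [ 499. -277.  158.] [219. 197.]
w pole_mid 0.67 [ 502. -285.  165.] [311. 287.]
handle 124 420
124 [np.int64(300), np.int64(345)]
149 [np.int64(297), np.int64(349)]
174 [np.int64(298), np.int64(348)]
199 [np.int64(298), np.int64(348)]
224 [np.int64(298), np.int64(348)]
249 [np.int64(299), np.int64(347)]
274 [np.int64(299), np.int64(347)]
299 [np.int64(299), np.int64(347)]
324 [np.int64(300), np.int64(346)]
349 [np.int64(301), np.int64(345)]
374 [np.int64(300), np.int64(345)]
399 [np.int64(301), np.int64(345)]
[([284, 123, 16, 24, 277], [290.0, 135.0]), ([346, 123, 21, 25, 407], [358.0, 135.0]), ([349, 246, 13, 43, 409], [354.0, 268.0]), ([289, 258, 9, 29, 146], [294.0, 275.0])]
clock 23.2 tcp [ 515.9 -283.4  121.4] zyaw 93.5 spin -0.5 q6 -2.21 shift [61.1  6.4  2.5] F [ 0.7  0.1 -1.1] w 17.1
[[ 0.039 -0.997 -0.06 ]
 [-0.038 -0.062  0.997]
 [-0.998 -0.037 -0.041]]
```

Request:
carry_out(
  steps=[
    [5,15,3,1,-0.5],
    [5,20,3,1,0],
    [5,20,0,0,0],
    [5,6,0,0,0],
    [5,0,0,0,0],
  ],
)

```text
clock: 23.6
ee_pos: [516.2, -287.1, 65.2]
tcp_rot: [-0.482, 0.54, -0.482, -0.493]
force: [-0.2, -0.7, 0.2]
gripper_width: 16.8
```

```bash
python3 - <<'E'
from h import *
plan([511.7,-283.9,45],94)
E
```

```text
clock 23.6 tcp [ 516.2 -287.1   65.2] zyaw 93.9 spin -0.1 q6 -2.22 shift [19.8  5.2  4.4] F [-0.2 -0.7  0.2] w 16.8
```

Request:
carry_out(
  steps=[
    [5,0,5,4,0],
    [5,0,0,0,0],
  ],
)

```text
clock: 23.77
ee_pos: [511.0, -283.5, 66.1]
tcp_rot: [-0.482, 0.54, -0.482, -0.493]
force: [-0.6, -0.1, -1.0]
gripper_width: 16.5
```

```bash
python3 - <<'E'
from h import *
plan([511.7,-283.9,45],94)
c,im=shot("wrist","w11.png")
hsv=cv2.cvtColor(im,cv2.COLOR_RGB2HSV)
m=cv2.inRange(hsv,(5,120,60),(20,255,255)); v,u=np.nonzero(m[:, 200:440]); print("handle",v.min(),v.max(),[(u[v==r].min()+200,u[v==r].max()+200) for r in (150,240)])
b=cv2.inRange(hsv,(100,120,40),(125,255,255)); k,l,st,ce=cv2.connectedComponentsWithStats(b)
print([ (s.tolist(),q.round(0).tolist()) for s,q in zip(st,ce) if 60<s[4]<1e5][:8])
plan([511.7,-283.9,45],94)
E
```

```text
clock 23.8 tcp [ 511.  -283.5   66.1] zyaw 93.9 spin -0.1 q6 -2.22 shift [21.1  0.3  0.6] F [-0.6 -0.1 -1. ] w 16.5
handle 124 420 [(np.int64(297), np.int64(349)), (np.int64(299), np.int64(347))]
[([267, 132, 30, 39, 971], [281.0, 152.0]), ([350, 133, 29, 39, 983], [364.0, 152.0]), ([349, 279, 13, 9, 86], [355.0, 282.0])]
clock 23.8 tcp [ 511.7 -284.1   66.8] zyaw 93.9 spin -0.1 q6 -2.22 shift [21.7  1.1  1.2] F [ 0.5 -0.6  0.1] w 16.7
```

The pole sits centred in the rear fork: both are at column 323. I lower it.

Request:
carry_out(
  steps=[
    [5,9,1,1,0],
    [5,8,0,0,0],
    [5,6,0,0,0],
    [5,0,0,0,0],
  ],
  grip_force=30,
)

```text
clock: 24.15
ee_pos: [514.0, -285.5, 45.4]
tcp_rot: [-0.483, 0.543, -0.481, -0.49]
force: [-0.6, 0.3, -1.9]
gripper_width: 16.7
```

```bash
python3 - <<'E'
from h import *
plan([511.7,-283.9,33],94)
E
```

```text
clock 24.1 tcp [ 514.  -285.5   45.4] zyaw 93.9 spin -0.1 q6 -2.22 shift [12.1  2.9  2.4] F [-0.6  0.3 -1.9] w 16.7
```

Request:
carry_out(
  steps=[
    [5,4,3,2,0],
    [5,4,0,0,0],
  ],
)

```text
clock: 24.32
ee_pos: [511.8, -284.3, 37.2]
tcp_rot: [-0.483, 0.543, -0.481, -0.49]
force: [-1.7, 2.7, 6.8]
gripper_width: 16.7
```

Request:
carry_out(
  steps=[
    [5,3,0,0,0],
    [5,0,0,0,0],
  ],
)

```text
clock: 24.48
ee_pos: [512.8, -284.9, 35.0]
tcp_rot: [-0.483, 0.544, -0.481, -0.489]
force: [-3.2, 0.6, 3.9]
gripper_width: 16.7
```

```bash
python3 - <<'E'
from h import *
plan([511.7,-283.9,33],94)
E
```

```text
clock 24.5 tcp [ 512.8 -284.9   35. ] zyaw 93.9 spin -0.1 q6 -2.22 shift [1.9 1.2 1.2] F [-3.2  0.6  3.9] w 16.7
```

Request:
carry_out(
  steps=[
    [5,3,1,1,0],
    [5,1,0,0,0],
  ],
)

```text
clock: 24.65
ee_pos: [513.4, -285.4, 33.1]
tcp_rot: [-0.483, 0.545, -0.481, -0.488]
force: [-5.0, 3.5, 7.0]
gripper_width: 16.8
```

Request:
carry_out(
  steps=[
    [20,0,0,0,0],
    [28,0,0,0,0],
    [36,0,0,0,0],
    [36,0,0,0,0],
  ],
)

```text
clock: 24.98
ee_pos: [513.8, -285.8, 33.2]
tcp_rot: [-0.483, 0.546, -0.481, -0.488]
force: [1.1, 0.8, -0.5]
gripper_width: 36.4
```

```bash
python3 - <<'E'
from h import *
plan([511.7,-283.9,33],94)
c,im=shot("scene","s12.png")
for t in ("rest","hook","pole_mid"):
    for d in cams.spot_point(t,"scene")[:1]:
        w=toworld(c,d["at"]); print(t,round(d["p"],2),w.round(0),proj(c,w).round(0))
E
```

```text
clock 25.0 tcp [ 513.8 -285.8   33.2] zyaw 93.9 spin -0.1 q6 -2.22 shift [-0.  2.  2.] F [ 1.1  0.8 -0.5] w 36.4
rest 0.85 [ 498. -285.   -2.] [226. 231.]
hook 0.7 [587. 280. 105.] [389. 371.]
pole_mid 0.62 [ 494. -280.   73.] [225. 215.]
```

Request:
carry_out(
  steps=[
    [55,0,1,1,0],
    [55,-8,0,0,0],
    [55,-15,0,0,0],
    [55,-20,0,0,0],
    [55,-35,0,0,0],
    [55,-40,0,0,0],
    [55,-40,0,0,0],
    [55,0,20,0,0],
    [55,0,0,0,0],
  ],
)

```text
clock: 25.93
ee_pos: [479.2, -275.0, 197.2]
tcp_rot: [-0.482, 0.544, -0.481, -0.49]
force: [-0.6, 0.1, -2.0]
gripper_width: 55.0
```

```bash
python3 - <<'E'
from h import *
ims=[]
for n in ("scene","top","wrist"):
    c,im=shot(n,n+"_end.png"); ims.append(im[:,:,::-1])
    for t in ("pole_mid","hook","rest","ring","post","engine_mid","cabin_mid","wagon_a_mid"):
        for d in cams.spot_point(t,n)[:3]:
            w=toworld(c,d["at"]); print(n,t,round(d["p"],2),w.round(0))
plan([500,-284,200])
r=lambda a:cv2.resize(a,(400,300),interpolation=2)
cv2.imwrite("pics/end.png",np.vstack([np.hstack([r(ims[0][160:460,130:450]),r(ims[0][180:300,150:290])]),np.hstack([r(ims[2]),r(ims[1][100:280,170:460])])]))
E
```

```text
scene pole_mid 0.95 [ 495. -284.   71.]
scene rest 0.97 [ 496. -279.    1.]
scene ring 0.7 [647. -62. 174.]
scene post 0.84 [219. 231. 125.]
scene post 0.73 [557. -26.  93.]
scene post 0.59 [586. 282. 102.]
scene engine_mid 0.65 [425.  10.  32.]
scene cabin_mid 0.58 [717. 343.  59.]
scene wagon_a_mid 0.56 [ 711. -314.   25.]
top pole_mid 0.52 [ 496. -287.   74.]
top hook 0.59 [ 624. -274.   75.]
top rest 0.9 [ 498. -283.   -2.]
top rest 0.69 [432.   7.  26.]
top ring 0.92 [641. -63. 176.]
top post 0.92 [227. 228. 125.]
top post 0.68 [588. 280.  99.]
top post 0.59 [760. 137.  73.]
top engine_mid 0.85 [429.   9.  27.]
top cabin_mid 0.83 [717. 342.  56.]
top cabin_mid 0.75 [510. 284.  -4.]
top wagon_a_mid 0.75 [ 711. -315.   24.]
wrist pole_mid 0.91 [ 497. -284.   73.]
wrist hook 0.74 [ 621. -273.   75.]
wrist rest 0.92 [ 494. -282.   -3.]
wrist wagon_a_mid 0.83 [ 714. -312.   27.]
wrist wagon_a_mid 0.4 [ 497. -285.   78.]
clock 27.3 tcp [ 480.7 -274.7  195. ] zyaw 94.0 spin 0.0 q6 -2.25 shift [ -3.4 -18.8 -10.9] F [ 0.1  0.6 -0.2] w 55.1
```

View pics/end.png

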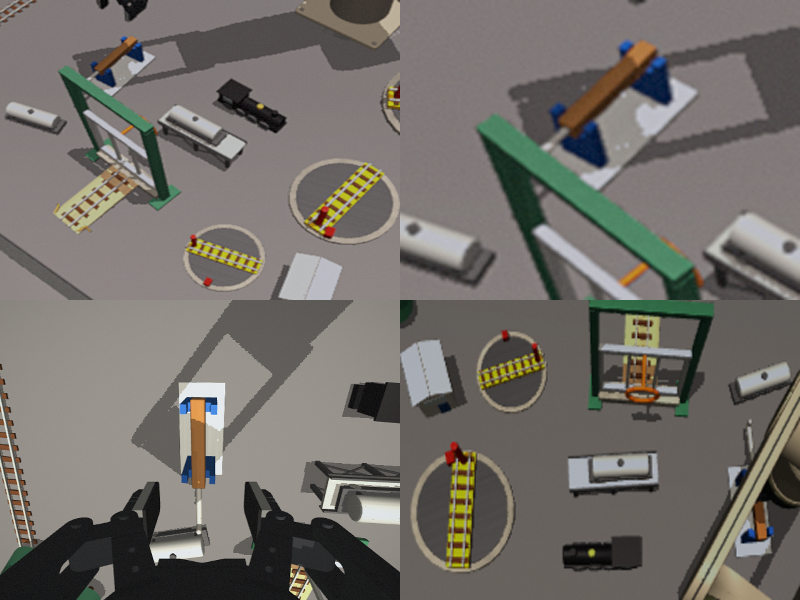

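The final view shows the pole level in both forks, the sash down with the ring at z ≈ 175, the bridge against its stop and the other things in place. I hand in.

```bash
python3 -c "
from station import ctrl
print(ctrl.hand_in(), ctrl.state()['clock'])"
```

```text
the job is handed in; nothing more can be done
the job is handed in; nothing more can be done
```

The ramp road is closed for the night and the job is handed in, at about 27 s of the 72 s allowed. I turned the bridge to its stop, pulled the sash down with the hook, unhooked the pole, laid it back in its rest and let go.

**Last checks:**
- **Bridge:** I felt about 45 N against the stop, and the final pictures show it still there.
- **Sash:** the ring reads z ≈ 174–176 mm, where 175 is fully down, and the push-back at the stop was about 7 N.
- **Pole:** its centre is at z ≈ 71–74 mm and its hook at 75 mm, so it lies level in both forks. The gripper is open and clear of it.
- **Other things:** the engine, wagon A and the cabin read where they started, within a few mm. Wagon B looked in place in the pictures, but I did not measure it.

**What went wrong or disagreed:**
- **Missed grips:** the first grip on the post and the first on the pole both missed, without shifting either. The real finger ends seemed to be about 30–35 mm short of the stated tool point, so I gripped lower.
- **Pole tilt:** the pole tilted about 6–7° in the grip at the sash stop. Pressing it into the forks straightened it.

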